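# Clear the plaster trimming bed

## Task

Clear the trimming bed: first put every rejected dental cast on it into the grey reject crate, then take the bench brush and sweep all the plaster scraps over the bed's open edge into the catch pan (sweep them with the brush, never lift them), and finally put the brush back in its tray. Leave the other things on the bench where they are.

Things in the scene. Friction and masses are not known exactly. Their poses are not given: they have to be found in the camera images.
- bed: Fixed steel trimming bed. Origin: on the bench under the deck's middle; z up, x across the deck towards the catch pan, y along its width. Flat deck 70 mm above the bench, x -130 to 130 mm, y -154 to 154 mm; 6 mm thick rims stand 10 mm above it at the rear (x = -130) and both ends (y = +-154). The far side (x = 130) is an open edge, the pan beyond it.
- bed_edge (a point): Middle of the deck's open edge, at deck height; axes as the bed's (x outwards over the pan). The catch pan is an open box built against this edge: inside 130 mm (x) by 308 mm (y), centred on the edge, floor 66 mm and outer walls 15 mm below the deck.
- crate: Fixed grey plastic reject crate, open on top, 230 mm (its x) by 180 mm (its y) by 70 mm high, walls and floor 5 mm. Origin: underside centre. Stands to one side of the bed, left or right.
- tray: Fixed shallow steel brush tray, 120 mm (its x) by 180 mm (its y), rim 18 mm above the bench, walls and floor 5 mm. Origin: underside centre. Stands on the other side of the bed.
- brush_grip (a point): Middle of the wooden grip of the loose bench brush. Brush axes: z up from the bristles, y along its length, x the sweeping direction (either way). Grip: bar 24 mm thick (x), 64 mm long (y), 34 mm high, its middle 65 mm above the bristles' underside. At the start the brush stands on its bristles in the tray, its length about along the tray's.
- brush: The bench brush, about 0.2 kg: origin at the middle of the bristles' underside, axes as at brush_grip. Stiff (rigid) bristles 46 by 94 mm, 31 mm high; on them a wooden back 44 by 98 mm up to 49 mm; then the grip up to 82 mm.
- cast1_center (a point): Rejected dental cast, 0.16 kg: cream stone block 46 mm (x) by 56 mm (y) by 34 mm high, upright sides, inset tooth arch 10 mm high on top. The point is the cast's centre, 21 mm above its underside; z up. Stands on the rear half of the deck. Three or four casts are there; absent ones read None.
- cast2_center (a point): Rejected dental cast, 0.16 kg: cream stone block 46 mm (x) by 56 mm (y) by 34 mm high, upright sides, inset tooth arch 10 mm high on top. The point is the cast's centre, 21 mm above its underside; z up. Stands on the rear half of the deck. Three or four casts are there; absent ones read None.
- cast3_center (a point): Rejected dental cast, 0.16 kg: cream stone block 46 mm (x) by 56 mm (y) by 34 mm high, upright sides, inset tooth arch 10 mm high on top. The point is the cast's centre, 21 mm above its underside; z up. Stands on the rear half of the deck. Three or four casts are there; absent ones read None.
- cast4_center (a point): Rejected dental cast, 0.16 kg: cream stone block 46 mm (x) by 56 mm (y) by 34 mm high, upright sides, inset tooth arch 10 mm high on top. The point is the cast's centre, 21 mm above its underside; z up. Stands on the rear half of the deck. Three or four casts are there; absent ones read None.
- scrap1_center (a point): Plaster scrap: rough whitish lump, about 46 x 32 x 24 mm, 60 g. The point is its centre, 12 mm above its underside. Lies on the half of the deck nearer the pan. Five to eight scraps are there; absent ones read None.
- scrap2_center (a point): Plaster scrap: rough whitish lump, about 42 x 36 x 25 mm, 60 g. The point is its centre, 12 mm above its underside. Lies on the half of the deck nearer the pan. Five to eight scraps are there; absent ones read None.
- scrap3_center (a point): Plaster scrap: rough whitish lump, about 47 x 28 x 24 mm, 60 g. The point is its centre, 12 mm above its underside. Lies on the half of the deck nearer the pan. Five to eight scraps are there; absent ones read None.
- scrap4_center (a point): Plaster scrap: rough whitish lump, about 44 x 34 x 23 mm, 60 g. The point is its centre, 12 mm above its underside. Lies on the half of the deck nearer the pan. Five to eight scraps are there; absent ones read None.
- scrap5_center (a point): Plaster scrap: rough whitish lump, about 46 x 32 x 24 mm, 60 g. The point is its centre, 12 mm above its underside. Lies on the half of the deck nearer the pan. Five to eight scraps are there; absent ones read None.
- scrap6_center (a point): Plaster scrap: rough whitish lump, about 42 x 36 x 25 mm, 60 g. The point is its centre, 12 mm above its underside. Lies on the half of the deck nearer the pan. Five to eight scraps are there; absent ones read None.
- scrap7_center (a point): Plaster scrap: rough whitish lump, about 47 x 28 x 24 mm, 60 g. The point is its centre, 12 mm above its underside. Lies on the half of the deck nearer the pan. Five to eight scraps are there; absent ones read None.
- scrap8_center (a point): Plaster scrap: rough whitish lump, about 44 x 34 x 23 mm, 60 g. The point is its centre, 12 mm above its underside. Lies on the half of the deck nearer the pan. Five to eight scraps are there; absent ones read None.
- flask: Bystander: round brass flask, 90 mm across, 67 mm high, on the bench; origin underside centre.
- bowl: Bystander: black rubber mixing bowl, 116 mm across, 70 mm high; origin underside centre.
- bottle: Bystander: white bottle, 56 mm across, 140 mm high; origin underside centre.
- spatula: Bystander: plaster spatula 190 mm long, lying on the bench.
- cup: Bystander: steel cup, 72 mm across, 85 mm high; origin underside centre.

How it is judged:
On the way, in this order (a step that is already met when the one before it is completed fails the run):
1. every cast lies in the reject crate (x of cast1_center in the frame of crate between -0.112 and 0.112 m and y of cast1_center in the frame of crate between -0.088 and 0.088 m and z of each of cast1_center, cast2_center, cast3_center, cast4_center in the frame of crate below 0.085 m and x of cast2_center in the frame of crate between -0.112 and 0.112 m and y of cast2_center in the frame of crate between -0.088 and 0.088 m and x of cast3_center in the frame of crate between -0.112 and 0.112 m and y of cast3_center in the frame of crate between -0.088 and 0.088 m and x of cast4_center in the frame of crate between -0.112 and 0.112 m and y of cast4_center in the frame of crate between -0.088 and 0.088 m), for 0.2 s.
2. the brush is held over the deck (contact force between the fingers and brush above 0.5 N and x of brush_grip in the frame of bed between -0.16 and 0.16 m and y of brush_grip in the frame of bed between -0.16 and 0.16 m and z of brush_grip in the frame of bed between 0.07 and 0.2 m), for 0.2 s.
3. every scrap lies in the catch pan while the brush is in the hand (x of scrap1_center in the frame of bed between 0.128 and 0.264 m and y of scrap1_center in the frame of bed between -0.158 and 0.158 m and z of each of scrap1_center, scrap2_center, scrap3_center, scrap4_center, scrap5_center, scrap6_center, scrap7_center, scrap8_center in the frame of bed below 0.062 m and x of scrap2_center in the frame of bed between 0.128 and 0.264 m and y of scrap2_center in the frame of bed between -0.158 and 0.158 m and x of scrap3_center in the frame of bed between 0.128 and 0.264 m and y of scrap3_center in the frame of bed between -0.158 and 0.158 m and x of scrap4_center in the frame of bed between 0.128 and 0.264 m and y of scrap4_center in the frame of bed between -0.158 and 0.158 m and x of scrap5_center in the frame of bed between 0.128 and 0.264 m and y of scrap5_center in the frame of bed between -0.158 and 0.158 m and x of scrap6_center in the frame of bed between 0.128 and 0.264 m and y of scrap6_center in the frame of bed between -0.158 and 0.158 m and x of scrap7_center in the frame of bed between 0.128 and 0.264 m and y of scrap7_center in the frame of bed between -0.158 and 0.158 m and x of scrap8_center in the frame of bed between 0.128 and 0.264 m and y of scrap8_center in the frame of bed between -0.158 and 0.158 m and contact force between the fingers and brush above 0.5 N), for 0.2 s.
At the end, for the whole second after the job is handed in: Every cast lies inside the crate (centre within its walls, under 85 mm high), every scrap in the catch pan (centre within its walls, under 62 mm high), the brush in its tray (grip within its outline, foot within 60 mm of its middle), all released and at rest (all of step 1 and x of scrap1_center in the frame of bed between 0.128 and 0.264 m and y of scrap1_center in the frame of bed between -0.158 and 0.158 m and z of each of scrap1_center, scrap2_center, scrap3_center, scrap4_center, scrap5_center, scrap6_center, scrap7_center, scrap8_center in the frame of bed below 0.062 m and x of scrap2_center in the frame of bed between 0.128 and 0.264 m and y of scrap2_center in the frame of bed between -0.158 and 0.158 m and x of scrap3_center in the frame of bed between 0.128 and 0.264 m and y of scrap3_center in the frame of bed between -0.158 and 0.158 m and x of scrap4_center in the frame of bed between 0.128 and 0.264 m and y of scrap4_center in the frame of bed between -0.158 and 0.158 m and x of scrap5_center in the frame of bed between 0.128 and 0.264 m and y of scrap5_center in the frame of bed between -0.158 and 0.158 m and x of scrap6_center in the frame of bed between 0.128 and 0.264 m and y of scrap6_center in the frame of bed between -0.158 and 0.158 m and x of scrap7_center in the frame of bed between 0.128 and 0.264 m and y of scrap7_center in the frame of bed between -0.158 and 0.158 m and x of scrap8_center in the frame of bed between 0.128 and 0.264 m and y of scrap8_center in the frame of bed between -0.158 and 0.158 m and x of brush_grip in the frame of tray between -0.062 and 0.062 m and y of brush_grip in the frame of tray between -0.092 and 0.092 m and z of brush_grip in the frame of tray between 0.01 and 0.1 m and horizontal distance between brush and tray below 0.06 m and linear speed of each of cast1, cast2, cast3, cast4, scrap1, scrap2, scrap3, scrap4, scrap5, scrap6, scrap7, scrap8, brush below 0.02 m/s); the robot touches nothing.
It fails at once if a scrap is lifted more than about 80 mm above the deck (height (world z) of any of scrap1_center, scrap2_center, scrap3_center, scrap4_center, scrap5_center, scrap6_center, scrap7_center, scrap8_center above 0.165 m).
It fails at once if a bystander is moved more than 40 mm (distance of any of flask, bowl, bottle, spatula, cup from where it was at the start of the episode above 0.04 m).
Of cast1, cast2, cast3, cast4 only 3 to 4 are there at a start; the rules pass over those that are not, and their reading is None.
Of scrap1, scrap2, scrap3, scrap4, scrap5, scrap6, scrap7, scrap8 only 5 to 8 are there at a start; the rules pass over those that are not, and their reading is None.
At some moment in a run one of cast1, cast2, cast3, cast4, scrap1, scrap2, scrap3, scrap4, scrap5, scrap6 may be knocked a few centimetres aside while the robot is not near it.
Once in a run the grip may slacken for a moment while it holds something.
It also fails if it takes over 210 s, if anything falls off the work surface, if the arm or the gripper's body presses on something with over 40 N, if the wrist force passes 120 N, or if a joint passes its speed limit or range.

## Robot

A 7-joint arm with a two-finger parallel gripper is mounted at the origin on the work surface. World frame = base frame: x ahead of the robot, y to its left, z up, the work surface at z = 0. Lengths are in m, angles in rad, forces in N, time in s.
With the tool pointing down it reaches from about 0.4 to 0.875 m from the base axis. Payload 19.3 kg.
Tool frame: the origin (TCP) lies at the very end of the fingers, on their centre line; the grasp point (between the pads) lies 19 mm behind it; z points along the fingers, y is the line along which they close (so a half turn about z gives the same grasp; the last joint's range is limited). The gripper opens to 85 mm and grips with 20 to 120 N. Pads are 22 mm wide; open, the fingers measure 114 mm over their backs; the gripper's body (76 mm by 85 mm) begins 54 mm behind the grasp point. The pads swing forward as they close: fully open they stand 13 mm farther back than shut.
Start: joints at [-1.334, 0.521, -0.036, 1.599, 0.021, 1.021, -0.113], TCP at [0.189, 0.596, 0.231] pointing down, gripper open.
Joint ranges: [-2.91, 2.91], [-0.3, 2.13], [-1.5, 1.42], [0.17, 2.43], [-1.26, 4.41], [0.16, 1.93], [-2.52, 2.52]. Speed limits (rad/s): [1.89, 1.89, 2.39, 2.39, 3.01, 3.01, 3.01].

## Interface

Orientations are given as [roll, pitch, yaw] about the fixed x, y, z axes, in that order (R = Rz(yaw) Ry(pitch) Rx(roll)).
In Python, from workcell import bot gives the robot as it stands.
- The arm moves only by the tool carry_out, never from a script. Its argument "rows" is a list that holds one entry, the list of rows, each a list of 4 numbers: the shift along the tool's x, y, z in m, then the turn about the tool's z in degrees. In form: [[[x, y, z, twist], ...]]. A call has 1 to 12 rows; each row is the pose to reach, as a shift and turn from the pose commanded when the call began, along the tool's axes at that moment; what a row does not reach only later rows make up. A row lasts 1/12 s, in which the tool goes at most 41.7 mm and 7.16 degrees, less where a joint would pass 70% of its speed; a pose out of reach is approached as far as the arm can. A call with a gripper value outside its range is refused whole. "grip" is the finger opening in m, from 0 to 0.0854, set as the call begins (left out, the last holds). The fingers move at their own pace and stop on an object; "grip_force" is the grip in N (left out, the last holds). Time passes only in rows, so rows that repeat a pose let the fingers close. It gives the time, the measured TCP pose, the force, the opening and the grip force at its end, in the units of the state.
- bot.observe(): the state, without advancing time (a new reading comes with each control period).
- bot.grab_frame(name): name is "side" or "top" or "wrist"; returns a dict with "pixels" (384x512x3 uint8, red, green, blue), "K" (3x3 intrinsics, pixels), "pose" (4x4, takes a point from camera to world coordinates). Camera axes: x right, y down, z forward; pixel columns grow to the right and rows downward; lengths in m; the calibration is good to about 2 mm. A picture is of the moment at which its call begins. There is no depth.
- bot.job_done(): hands the job in; it is judged then, once.
Trained networks look in a picture, given as the dict that the camera call returned (one of the last four; its "shot" number tells which), for a name from the list of things; names that differ only in an ending like _2 or _b are one class to them, and where a whole thing is asked for, a point or a joint stands for the part that bears it (a point fixed in the world has none). Each returns a list of dicts, best first, with "conf" (0 to 1); they miss things now and then, are a little off and sometimes report something else, mostly with a low value. They report only what shows in the picture. A call takes as long as a camera call.
- bot.look_for(picture, label): "position" ([column, row] in pixels, amid what is visible of it).
- bot.regions_of(picture, label): "region" (384x512 bool, what is visible of it) and "position" ([column, row] in pixels, amid what is visible of it).
- bot.spot_point(picture, label): "position" ([column, row] in pixels: a listed point, or the origin of a listed thing).
The state is a dict: "clock": time; "qpos": joint angles; "qd": joint speeds; "joint_efforts": joint torques, N m; "position": TCP position; "tool_rot": TCP orientation; "force": force on the tool from outside, world axes, zero at the start; "moment": the same for the moment, N m; "grip_width": finger opening in m; "finger_force": force on a finger pad.
Only numpy, scipy, OpenCV 4.12 (cv2) and the standard library are available. Lean on these libraries where they do the work, as an engineer would, in place of code of your own. Each camera call takes 0.05 s, during which the arm holds its last target. There are 200 camera calls.

## Working session

There is one attempt and no reset: what is moved stays moved. The work goes in short steps, Python scripts to look and compute and a tool call to move; the robot and the scene stay as the last step left them, time stands still between calls to the robot, and variables do not carry over. Pictures are saved under pics/ and viewed, at most 14 in all, crops included, and the job is handed in when it is done.

Besides the shell and the picture viewer there is one more tool, called after "Request:" as name(argument=value, ...), one argument or row to a line, values as JSON. carry_out: Moves the arm, as the interface text tells. Its arguments: {"type":"object","properties":{"rows":{"type":"array","items":{"type":"array","items":{"type":"array","items":{"type":"number"}}}},"grip":{"type":"number"},"grip_force":{"type":"number"}},"required":["rows"]}

```bash
ls; mkdir -p pics; cat > h.py <<'E'
import numpy as np, cv2
from workcell import bot
def ray(f,px,z):
    K=np.array(f["K"]);T=np.array(f["pose"])
    d=T[:3,:3]@np.linalg.inv(K)@np.array([px[0],px[1],1.]);o=T[:3,3]
    return o+d*(z-o[2])/d[2]
def proj(f,P):
    K=np.array(f["K"]);T=np.array(f["pose"])
    c=T[:3,:3].T@(np.array(P)-T[:3,3]);p=K@c;return p[:2]/p[2]
def save(f,n): cv2.imwrite(f"pics/{n}.png",cv2.cvtColor(np.asarray(f["pixels"]),cv2.COLOR_RGB2BGR))
E
python3 - <<'E'
from h import *
s=bot.observe();print(s)
f=bot.grab_frame("top");save(f,"top0");g=bot.grab_frame("side");save(g,"side0")
print(f["pose"],f["K"])
for n in ["bed","bed_edge","crate","tray","brush","brush_grip","cast1_center","scrap1_center","flask","bowl","bottle","spatula","cup"]:
    print(n,[(np.round(d["position"]).tolist(),round(d["conf"],2)) for d in bot.spot_point(f,n)])
E
```

```text
pics
{'clock': 0.0, 'qpos': array([-1.33418059,  0.52204681, -0.0363529 ,  1.59997954,  0.02123279,
        1.02112909, -0.11278495]), 'qd': array([-9.24809941e-05,  1.71346972e-05, -8.40123454e-04, -1.15167843e-03,
       -8.11447309e-04, -1.21936750e-03, -5.33033293e-04]), 'joint_efforts': array([ 1.68061797e-03, -9.27089810e+01,  1.98043115e+00, -3.69948828e+01,
        1.77950808e-02,  7.96183886e-03,  1.91962278e-05]), 'position': array([0.18869353, 0.59548167, 0.23071522]), 'tool_rot': array([-3.14042017e+00,  9.97574046e-05,  2.83482081e+00]), 'force': array([-0.63185719,  0.10332815, -0.4556404 ]), 'moment': array([ 0.02374313, -0.01035716,  0.04575216]), 'finger_force': 0.0, 'grip_width': 0.08521965487134449}
[[ 0.01760149 -0.98581567  0.16690613  0.33585424]
 [-0.99979711 -0.01571852  0.01259607  0.00395502]
 [-0.00979389 -0.16709398 -0.98589233  1.45247334]
 [ 0.          0.          0.          1.        ]] [[470.36491648   0.         249.13452362]
 [  0.         470.36491648 196.58768276]
 [  0.           0.           1.        ]]
bed [([257.0, 220.0], 0.94), ([379.0, 233.0], 0.3)]
bed_edge [([262.0, 173.0], 0.91), ([372.0, 233.0], 0.7), ([268.0, 209.0], 0.41)]
crate [([141.0, 233.0], 0.88)]
tray [([375.0, 236.0], 0.82)]
brush [([374.0, 231.0], 0.82)]
brush_grip [([380.0, 234.0], 0.69), ([255.0, 219.0], 0.52)]
cast1_center [([269.0, 207.0], 0.63), ([292.0, 242.0], 0.54)]
scrap1_center [([269.0, 206.0], 0.56)]
flask [([141.0, 170.0], 0.78)]
bowl [([388.0, 166.0], 0.65)]
bottle [([421.0, 205.0], 0.95), ([267.0, 242.0], 0.69)]
spatula [([86.0, 206.0], 0.71), ([272.0, 211.0], 0.38), ([387.0, 167.0], 0.29)]
cup [([349.0, 152.0], 0.69)]
```

```bash
python3 - <<'E'
import cv2
a=cv2.imread("pics/top0.png")[110:300,60:460]
cv2.imwrite("pics/top0c.png",cv2.resize(a,None,fx=2,fy=2,interpolation=cv2.INTER_CUBIC))
E
```

```text
(no output)
```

View pics/top0c.png

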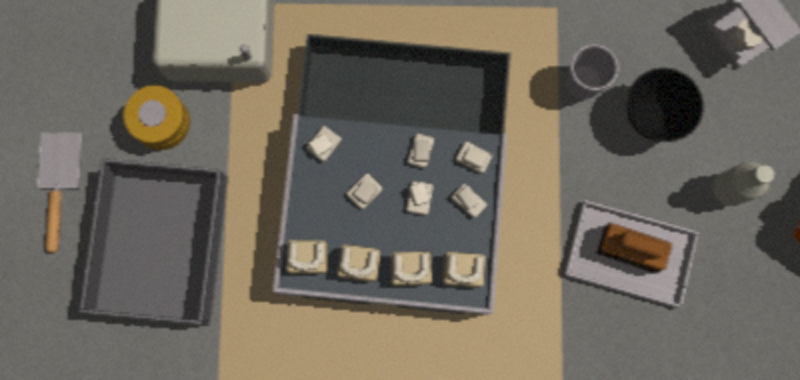

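View pics/side0.png

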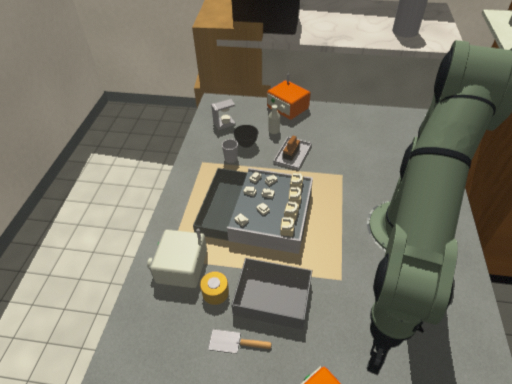

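Top view shows 4 casts in the rear row (px ≈ (213,238),(240,241),(266,244),(293,244)) and 6 scraps (≈(221,181),(242,205),(270,185),(270,208),(297,188),(294,210)). The crate is at +y (left) and the tray with the brush at −y (right). The side view agrees.

```bash
python3 - <<'E'
from h import *
f=bot.grab_frame("top")
c=lambda u,v:(60+u/2,110+v/2)
# bed corners by eye
for n,p,z in [("OL",(293,115),.08),("OR",(503,133),.08),("RR",(490,310),.08),("RL",(275,290),.08),
 ("crTL",(105,163),.07),("crTR",(222,172),.07),("crBR",(203,325),.07),("crBL",(82,315),.07),
 ("trTL",(580,202),.018),("trTR",(697,233),.018),("trBR",(682,306),.018),("trBL",(563,277),.018)]:
    print(n,ray(f,c(*p),z)[:2].round(3))
for lab,z in [("cast1",.11),("scrap1",.09),("brush",.06),("cup",.05),("bowl",.05),("flask",.06),("bottle",.1)]:
    print(lab)
    for d in bot.regions_of(f,lab):
        m=np.array(d["region"]).astype(np.uint8)
        ys,xs=np.nonzero(m)
        P=np.array([ray(f,(x,y),z)[:2] for x,y in zip(xs,ys)],np.float32)
        r=cv2.minAreaRect(P*1000)
        print(round(d["conf"],2),np.round(d["position"]),np.round(ray(f,d["position"],z)[:2],3),"rect",np.round(r[0]),np.round(r[1]),round(r[2]))
for n,z in [("bed",0),("bed_edge",.07),("crate",0),("tray",0),("brush_grip",.07)]:
    print(n,ray(f,bot.spot_point(f,n)[0]["position"],z).round(3))
E
```

```text
OL [0.654 0.151]
OR [ 0.632 -0.163]
RR [ 0.371 -0.143]
RL [0.394 0.168]
crTL [0.579 0.431]
crTR [0.568 0.255]
crBR [0.342 0.272]
crBL [0.353 0.45 ]
trTL [ 0.539 -0.288]
trTR [ 0.494 -0.465]
trBR [ 0.383 -0.439]
trBL [ 0.424 -0.26 ]
cast1Traceback (most recent call last):
  File "<stdin>", line 11, in <module>
ValueError: it knows: bed, bed_edge, bottle, bowl, brush, brush_grip, cast1_center, cast2_center, cast3_center, cast4_center, crate, cup, flask, scrap1_center, scrap2_center, scrap3_center, scrap4_center, scrap5_
```

```bash
python3 - <<'E'
from h import *
f=bot.grab_frame("top")
for lab,z in [("cast1_center",.108),("scrap1_center",.088),("brush",.06)]:
    print(lab)
    for d in bot.regions_of(f,lab):
        m=np.array(d["region"]).astype(np.uint8)
        ys,xs=np.nonzero(m)
        if len(xs)<10: continue
        P=np.array([ray(f,(x,y),z)[:2] for x,y in zip(xs,ys)],np.float32)
        r=cv2.minAreaRect(P*1000)
        print(round(d["conf"],2),np.round(d["position"]),np.round(ray(f,d["position"],z)[:2],3),"rect",np.round(r[0]),np.round(r[1]),round(r[2]))
for n,z in [("bed",0),("bed_edge",.07),("crate",0),("tray",0),("brush_grip",.07)]:
    print(n,ray(f,bot.spot_point(f,n)[0]["position"],z).round(3))
E
```

```text
cast1_center
0.76 [290. 244.] [ 0.428 -0.098] rect [ 429. -103.] [57. 50.] 86
scrap1_center
0.71 [257. 191.] [ 0.584 -0.001] rect [570.  -4.] [319. 396.] 85
0.58 [270. 210.] [ 0.527 -0.041] rect [531. -41.] [34. 48.] 81
0.36 [392. 161.] [ 0.681 -0.4  ] rect [ 678. -401.] [110. 114.] 1
brush
0.89 [376. 230.] [ 0.477 -0.356] rect [ 466. -358.] [104.  52.] 72
bed [ 0.511 -0.005  0.   ]
bed_edge [ 0.644 -0.009  0.07 ]
crate [0.46  0.359 0.   ]
tray [ 0.464 -0.374  0.   ]
brush_grip [ 0.469 -0.366  0.07 ]
```

```bash
cat >> h.py <<'E'
B0=np.array([0.513,0.001]);BY=-0.072
def tobed(p):
    c,s=np.cos(BY),np.sin(BY);return np.array([[c,s],[-s,c]])@(np.array(p)[:2]-B0)
def blobs(f,z,thr=130,amin=60,amax=900):
    g=cv2.cvtColor(np.asarray(f["pixels"]),cv2.COLOR_RGB2GRAY)
    m=(g>thr).astype(np.uint8)
    n,L,st,ce=cv2.connectedComponentsWithStats(m,connectivity=4)
    out=[]
    for i in range(1,n):
        if not amin<st[i,4]<amax: continue
        ys,xs=np.nonzero(L==i)
        P=np.array([ray(f,(x,y),z)[:2] for x,y in zip(xs,ys)],np.float32)
        b=tobed(P.mean(0))
        if not(-.128<b[0]<.27 and abs(b[1])<.155): continue
        r=cv2.minAreaRect(P*1000)
        out.append((P.mean(0).round(3),b.round(3),np.round(r[0]),np.round(r[1]),round(r[2]),st[i,4]))
    return out
E
python3 - <<'E'
from h import *
f=bot.grab_frame("top")
for t in (110,140):
  print(t)
  for b in blobs(f,.10,t,40): print(*b)
E
```

```text
110
[0.554 0.153] [0.03  0.155] [555. 153.] [  7. 193.] 85 161
[0.61  0.101] [0.089 0.107] [610. 102.] [36. 43.] 51 167
[ 0.602 -0.041] [ 0.091 -0.035] [601. -40.] [28. 45.] 75 135
[ 0.594 -0.119] [ 0.089 -0.114] [ 593. -118.] [44. 31.] 64 147
[0.54  0.041] [0.024 0.042] [540.  42.] [33. 42.] 46 168
[ 0.531 -0.04 ] [ 0.021 -0.04 ] [531. -39.] [32. 45.] 80 164
[ 0.528 -0.114] [ 0.023 -0.114] [ 529. -112.] [47. 27.] 46 134
[0.445 0.121] [-0.077  0.115] [444. 122.] [43. 55.] 1 273
[0.437 0.046] [-0.079  0.039] [436.  47.] [54. 45.] 83 268
[ 0.43  -0.029] [-0.081 -0.036] [429. -30.] [43. 52.] 1 284
[ 0.43  -0.106] [-0.075 -0.113] [ 429. -106.] [53. 44.] 86 269
140
[0.61  0.101] [0.089 0.107] [610. 102.] [32. 40.] 52 144
[ 0.606 -0.043] [ 0.096 -0.037] [606. -45.] [36. 23.] 1 94
[ 0.594 -0.12 ] [ 0.09  -0.115] [ 593. -119.] [43. 29.] 62 121
[0.543 0.039] [0.027 0.04 ] [541.  41.] [29. 39.] 46 120
[ 0.531 -0.04 ] [ 0.021 -0.04 ] [531. -40.] [29. 43.] 80 138
[ 0.528 -0.115] [ 0.023 -0.115] [ 528. -112.] [43. 25.] 45 108
[0.444 0.121] [-0.078  0.115] [442. 122.] [40. 49.] 1 220
[0.437 0.045] [-0.079  0.039] [436.  46.] [50. 43.] 83 231
[ 0.431 -0.03 ] [-0.079 -0.037] [431. -31.] [40. 49.] 1 223
[ 0.43  -0.107] [-0.075 -0.113] [ 429. -107.] [46. 45.] 90 223
```

```bash
cat >> h.py <<'E'
def toworld(b):
    c,s=np.cos(BY),np.sin(BY);return np.array([[c,-s],[s,c]])@np.array(b)[:2]+B0
def plan(x,y,z,ya=-4.1):
    "tool shift (mm) and twist to TCP (x,y,z) with tool y at world angle ya deg"
    s=bot.observe();psi=s["tool_rot"][2];p=s["position"]
    R=np.array([[np.cos(psi),np.sin(psi)],[np.sin(psi),-np.cos(psi)]])
    d=R.T@(np.array([x,y])-p[:2]);cur=np.degrees(psi)-90
    tw=(cur-ya+180)%360-180
    print("at",p.round(4),"ya",round(cur,1),"-> shift mm",(d*1000).round(1),round((p[2]-z)*1000,1),"twist",round(tw,1))
E
python3 - <<'E'
from h import *
w=toworld((-.075,.115));print(w);plan(w[0],w[1],.16)
E
```

```text
[0.44646716 0.12109738]
at [0.1888 0.5958 0.2313] ya 72.4 -> shift mm [-389.  -374.7] 71.3 twist 76.5
```

Request:
carry_out(
  rows=[
    [[-0.032,-0.031,0,6.4],[-0.065,-0.062,0,12.8],[-0.097,-0.094,0,19.2],[-0.13,-0.125,0,25.6],[-0.162,-0.156,0,32],[-0.195,-0.187,0,38.4],[-0.227,-0.218,0,44.8],[-0.26,-0.25,0,51],[-0.292,-0.281,0,57.4],[-0.325,-0.312,0,63.8],[-0.357,-0.343,0,70.2],[-0.389,-0.375,0.04,76.5]],
  ],
  grip=0.066,
  grip_force=40,
)

```text
clock: 2.3
position: [0.4276, 0.1585, 0.2153]
tool_rot: [3.138, -0.003, 1.493]
force: [2.4, 1.0, 0.2]
grip_width: 0.0661
finger_force: 0.0
```

```bash
python3 - <<'E'
from h import *
w=toworld((-.075,.115));plan(w[0],w[1],.16)
f=bot.grab_frame("wrist");save(f,"w1");print(bot.observe()["grip_width"])
print(proj(f,[.444,.121,.108]),proj(f,[.437,.046,.108]))
E
```

```text
at [0.4276 0.1585 0.2153] ya -4.4 -> shift mm [-35.8  21.7] 55.3 twist -0.3
0.06628997799844925
[279.41237361 229.34248745] [276.33325202 311.10000941]
```

View pics/w1.png

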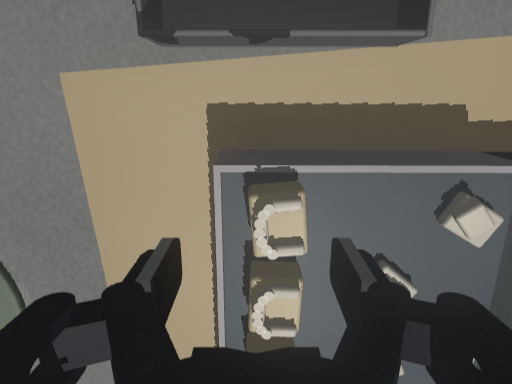

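```bash
python3 - <<'E'
from h import *
f=bot.grab_frame("wrist")
for p in [(249,184),(303,182),(307,256),(253,259),(278,220)]: w=ray(f,p,.104);print(w.round(3),tobed(w).round(3))
for p in [(222,172),(216,166)]: w=ray(f,p,.08);print("rim",w.round(3),tobed(w).round(3))
w=toworld((-.075,.115));plan(w[0],w[1],.16)
E
```

```text
[0.424 0.153 0.104] [-0.1    0.145]
[0.465 0.151 0.104] [-0.059  0.146]
[0.465 0.088 0.104] [-0.054  0.084]
[0.421 0.09  0.104] [-0.098  0.082]
[0.444 0.122 0.104] [-0.078  0.115]
rim [0.401 0.159 0.08 ] [-0.123  0.149]
rim [0.397 0.164 0.08 ] [-0.127  0.154]
at [0.4269 0.155  0.2119] ya -4.8 -> shift mm [-32.2  22.4] 51.9 twist -0.7
```

Request:
carry_out(
  rows=[
    [[-0.016,0.011,0.02,0],[-0.032,0.022,0.04,0],[-0.032,0.022,0.055,0],[-0.032,0.022,0.055,0]],
  ],
)

```text
clock: 2.73
position: [0.4443, 0.1257, 0.1559]
tool_rot: [-3.139, 0.002, 1.498]
force: [-0.8, 0.4, -0.3]
grip_width: 0.0662
finger_force: 0.0
```

```bash
python3 - <<'E'
from h import *
w=toworld((-.0755,.115));plan(w[0],w[1],.077)
E
```

```text
at [0.4443 0.1257 0.1559] ya -4.1 -> shift mm [-4.5  2. ] 78.9 twist -0.0
```

Request:
carry_out(
  rows=[
    [[-0.002,0.001,0.025,0],[-0.003,0.001,0.05,0],[-0.003,0.001,0.065,0],[-0.003,0.001,0.075,0],[-0.003,0.001,0.079,0],[-0.003,0.001,0.079,0]],
  ],
)

```text
clock: 3.23
position: [0.4459, 0.124, 0.0791]
tool_rot: [-3.141, 0.0, 1.5]
force: [-0.7, -0.6, 0.3]
grip_width: 0.066
finger_force: 0.0
```

Request:
carry_out(
  rows=[
    [[0,0,0,0],[0,0,0,0],[0,0,0,0],[0,0,0,0],[0,0,0,0],[0,0,0,0]],
  ],
  grip=0.03,
)

```text
clock: 3.73
position: [0.4464, 0.124, 0.0802]
tool_rot: [3.14, -0.001, 1.5]
force: [-2.3, -1.4, 9.0]
grip_width: 0.0459
finger_force: 39.3
```

```bash
cat >> h.py <<'E'
CR=np.array([.460,.352]);CY=-.08
def crate(a,b):
    c,s=np.cos(CY),np.sin(CY);return CR+np.array([c*a-s*b,s*a+c*b])
E
python3 - <<'E'
from h import *
w=crate(.05,.037);print(w);plan(w[0],w[1],.12)
E
```

```text
[0.51279693 0.38488593]
at [0.4464 0.124  0.0802] ya -4.1 -> shift mm [264.9  47.7] -39.8 twist 0.0
```

Request:
carry_out(
  rows=[
    [[0,0,-0.025,0],[0.01,0,-0.05,0],[0.04,0.006,-0.05,0],[0.075,0.014,-0.05,0],[0.11,0.02,-0.05,0],[0.145,0.026,-0.05,0],[0.18,0.032,-0.05,0],[0.212,0.038,-0.05,0],[0.24,0.043,-0.05,0],[0.258,0.047,-0.04,0],[0.265,0.048,-0.02,0],[0.265,0.048,0,0]],
  ],
)

```text
clock: 4.73
position: [0.5128, 0.3875, 0.0796]
tool_rot: [3.14, -0.002, 1.502]
force: [-0.1, -1.2, -1.8]
grip_width: 0.0454
finger_force: 42.3
```

Request:
carry_out(
  rows=[
    [[0,0,0.025,0],[0,0,0.045,0],[0,0,0.058,0],[0,0,0.058,0]],
  ],
)

```text
clock: 5.07
position: [0.5116, 0.384, 0.0193]
tool_rot: [-3.14, 0.002, 1.5]
force: [-0.5, -0.1, -1.0]
grip_width: 0.0455
finger_force: 42.2
```

```bash
python3 - <<'E'
from h import *
f=bot.grab_frame("top")
for b in blobs(f,.10,110,40): print(*b)
w=crate(.05,.037);plan(w[0],w[1],.02)
w=toworld((-.0755,.039));plan(w[0],w[1],.081)
E
```

```text
[0.61  0.101] [0.089 0.107] [610. 102.] [36. 44.] 51 171
[ 0.602 -0.041] [ 0.091 -0.035] [602. -40.] [28. 46.] 75 141
[ 0.594 -0.12 ] [ 0.089 -0.115] [ 593. -119.] [46. 31.] 64 155
[0.54  0.041] [0.024 0.042] [540.  42.] [33. 42.] 46 169
[ 0.531 -0.04 ] [ 0.021 -0.04 ] [531. -39.] [32. 45.] 81 167
[ 0.528 -0.114] [ 0.023 -0.114] [ 529. -112.] [47. 27.] 46 137
[0.437 0.045] [-0.079  0.039] [436.  47.] [54. 45.] 84 271
[ 0.43  -0.029] [-0.081 -0.036] [429. -30.] [43. 52.] 1 287
[ 0.43  -0.106] [-0.075 -0.113] [ 429. -106.] [53. 44.] 86 270
at [0.5124 0.3843 0.0209] ya -4.1 -> shift mm [0.6 0.4] 0.9 twist 0.0
at [0.5124 0.3843 0.0209] ya -4.1 -> shift mm [-343.3  -47.6] -60.1 twist 0.0
```

Request:
carry_out(
  rows=[
    [[0,0,0,0],[0,0,0,0],[0,0,-0.03,0],[0,0,-0.065,0],[0,0,-0.1,0],[-0.02,-0.003,-0.12,0],[-0.055,-0.008,-0.12,0],[-0.09,-0.013,-0.12,0],[-0.128,-0.018,-0.12,0],[-0.166,-0.023,-0.12,0],[-0.204,-0.029,-0.12,0],[-0.242,-0.035,-0.12,0]],
  ],
  grip=0.066,
)

```text
clock: 6.12
position: [0.4603, 0.1442, 0.1423]
tool_rot: [3.14, -0.001, 1.5]
force: [2.1, -1.4, 0.7]
grip_width: 0.0658
finger_force: 0.0
```

Request:
carry_out(
  rows=[
    [[-0.035,-0.004,0,0],[-0.07,-0.009,0,0],[-0.095,-0.012,0,0],[-0.101,-0.013,0.02,0],[-0.101,-0.013,0.04,0],[-0.101,-0.013,0.05,0],[-0.101,-0.013,0.058,0],[-0.101,-0.013,0.059,0]],
  ],
)

```text
clock: 6.78
position: [0.4404, 0.0458, 0.0818]
tool_rot: [3.142, -0.0, 1.499]
force: [0.1, 0.2, 0.4]
grip_width: 0.0658
finger_force: 0.0
```

```bash
python3 - <<'E'
from h import *
w=toworld((-.0755,.039));plan(w[0],w[1],.081)
f=bot.grab_frame("side");save(f,"s2")
f=bot.grab_frame("wrist")
E
```

```text
at [0.4404 0.0458 0.0818] ya -4.1 -> shift mm [-0.5  0.1] 0.8 twist 0.0
```

Request:
carry_out(
  rows=[
    [[0,0,0,0],[0,0,0,0],[0,0,0,0],[0,0,0,0],[0,0,0,0]],
  ],
  grip=0.03,
)

```text
clock: 7.3
position: [0.4407, 0.046, 0.0829]
tool_rot: [3.141, -0.001, 1.5]
force: [-2.6, -0.2, 12.1]
grip_width: 0.0454
finger_force: 39.0
```

Request:
carry_out(
  rows=[
    [[0,0,-0.025,0],[0.01,0,-0.05,0],[0.04,0.006,-0.05,0],[0.075,0.014,-0.05,0],[0.11,0.02,-0.05,0],[0.145,0.026,-0.05,0],[0.18,0.032,-0.05,0],[0.215,0.038,-0.05,0],[0.245,0.043,-0.05,0],[0.262,0.047,-0.04,0],[0.269,0.048,-0.02,0],[0.269,0.048,0,0]],
  ],
)

```text
clock: 8.3
position: [0.5076, 0.3136, 0.0821]
tool_rot: [3.14, -0.002, 1.502]
force: [-0.1, 0.8, -2.5]
grip_width: 0.0452
finger_force: 43.8
```

```bash
python3 - <<'E'
from h import *
w=crate(.05,-.037);plan(w[0],w[1],.02)
f=bot.grab_frame("top")
for b in blobs(f,.10,110,200): print(*b)
E
```

```text
at [0.5076 0.3136 0.0821] ya -3.9 -> shift mm [-2.5 -0.5] 62.1 twist 0.2
[ 0.43 -0.03] [-0.081 -0.036] [429. -30.] [43. 52.] 1 289
[ 0.43  -0.106] [-0.075 -0.113] [ 429. -106.] [53. 44.] 86 272
```

Request:
carry_out(
  rows=[
    [[-0.002,0,0.025,0],[-0.002,0,0.048,0],[-0.002,0,0.06,0],[-0.002,0,0.06,0]],
  ],
)

```text
clock: 8.68
position: [0.5063, 0.308, 0.0206]
tool_rot: [-3.139, 0.002, 1.499]
force: [-0.3, -0.8, -1.7]
grip_width: 0.0451
finger_force: 43.6
```

Request:
carry_out(
  rows=[
    [[0,0,0,0],[0,0,0,0],[0,0,-0.03,0],[0,0,-0.065,0],[0,0,-0.1,0],[-0.02,-0.003,-0.12,0],[-0.055,-0.008,-0.12,0],[-0.09,-0.013,-0.12,0],[-0.128,-0.018,-0.12,0],[-0.166,-0.023,-0.12,0],[-0.204,-0.029,-0.12,0],[-0.242,-0.035,-0.12,0]],
  ],
  grip=0.066,
)

```text
clock: 9.68
position: [0.4549, 0.0684, 0.1435]
tool_rot: [3.139, -0.001, 1.5]
force: [1.3, -0.4, -0.4]
grip_width: 0.0658
finger_force: 0.0
```

Request:
carry_out(
  rows=[
    [[-0.035,-0.005,0,0],[-0.07,-0.01,0,0],[-0.095,-0.014,0,0],[-0.103,-0.015,0.01,0],[-0.103,-0.015,0.02,0],[-0.103,-0.015,0.02,0]],
  ],
)

```text
clock: 10.18
position: [0.4328, -0.0325, 0.1222]
tool_rot: [3.141, -0.0, 1.498]
force: [-0.3, 0.6, -0.1]
grip_width: 0.0659
finger_force: 0.0
```

```bash
python3 - <<'E'
from h import *
w=toworld((-.0775,-.036));plan(w[0],w[1],.083)
f=bot.grab_frame("wrist");save(f,"w3")
E
```

```text
at [ 0.4328 -0.0325  0.1222] ya -4.2 -> shift mm [3.1 0.1] 39.2 twist -0.1
```

View pics/w3.png

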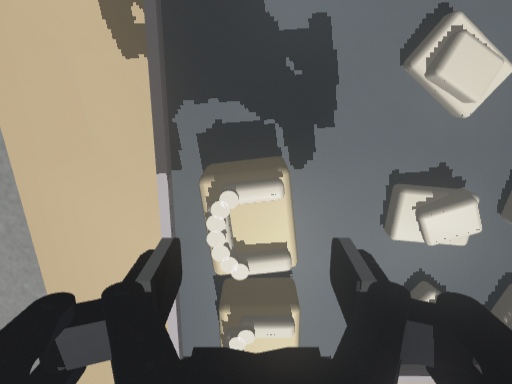

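Wrist view: the third cast at px ≈ (250,215), well centred between the pads (midline ≈ 255), clear of the rim at x≈165. Descending.

Request:
carry_out(
  rows=[
    [[0.003,0,0.02,0],[0.003,0,0.033,0],[0.003,0,0.039,0],[0.003,0,0.039,0]],
  ],
)

```text
clock: 10.57
position: [0.433, -0.0285, 0.0829]
tool_rot: [-3.141, 0.0, 1.5]
force: [0.2, -0.3, -0.1]
grip_width: 0.0659
finger_force: 0.0
```

Request:
carry_out(
  rows=[
    [[0,0,0,0],[0,0,0,0],[0,0,0,0],[0,0,0,0],[0,0,0,0]],
  ],
  grip=0.03,
)

```text
clock: 10.98
position: [0.4335, -0.0288, 0.0842]
tool_rot: [3.14, -0.0, 1.5]
force: [-3.1, -0.5, 11.3]
grip_width: 0.0458
finger_force: 38.3
```

```bash
python3 - <<'E'
from h import *
w=crate(-.05,.037);plan(w[0],w[1],.08)
E
```

```text
at [ 0.4335 -0.0288  0.0842] ya -4.1 -> shift mm [419.1 -50.3] 4.2 twist 0.0
```

Request:
carry_out(
  rows=[
    [[0,0,-0.025,0],[0.01,0,-0.05,0],[0.045,-0.004,-0.06,0],[0.083,-0.009,-0.06,0],[0.121,-0.014,-0.06,0],[0.159,-0.019,-0.06,0],[0.197,-0.024,-0.06,0],[0.235,-0.028,-0.06,0],[0.273,-0.033,-0.06,0],[0.311,-0.038,-0.06,0],[0.349,-0.042,-0.06,0],[0.387,-0.047,-0.06,0]],
  ],
)

```text
clock: 11.98
position: [0.4133, 0.3627, 0.1441]
tool_rot: [3.141, -0.001, 1.5]
force: [0.6, 1.0, -1.6]
grip_width: 0.0457
finger_force: 42.0
```

Request:
carry_out(
  rows=[
    [[0.025,-0.003,0,0],[0.032,-0.003,0.01,0],[0.032,-0.003,0.04,0],[0.032,-0.003,0.07,0],[0.032,-0.003,0.095,0],[0.032,-0.003,0.115,0],[0.032,-0.003,0.122,0],[0.032,-0.003,0.122,0]],
  ],
)

```text
clock: 12.65
position: [0.4131, 0.3921, 0.0206]
tool_rot: [-3.141, 0.001, 1.499]
force: [-0.0, 0.7, -0.8]
grip_width: 0.0458
finger_force: 40.2
```

```bash
python3 - <<'E'
from h import *
w=crate(-.05,.037);plan(w[0],w[1],.022)
f=bot.grab_frame("top")
for b in blobs(f,.10,110,200): print(*b)
w=toworld((-.0735,-.113));plan(w[0],w[1],.083)
E
```

```text
at [0.4131 0.3921 0.0206] ya -4.1 -> shift mm [ 0.7 -0.1] -1.4 twist -0.0
[ 0.43  -0.106] [-0.075 -0.113] [ 429. -106.] [53. 45.] 86 269
at [0.4133 0.3923 0.0214] ya -4.1 -> shift mm [-496.2   53.9] -61.6 twist -0.0
```

Request:
carry_out(
  rows=[
    [[0,0,0,0],[0,0,0,0],[0,0,-0.03,0],[0,0,-0.065,0],[0,0,-0.1,0],[-0.02,0.002,-0.12,0],[-0.055,0.006,-0.12,0],[-0.09,0.01,-0.12,0],[-0.128,0.014,-0.12,0],[-0.166,0.018,-0.12,0],[-0.204,0.022,-0.12,0],[-0.242,0.026,-0.12,0]],
  ],
  grip=0.066,
)

```text
clock: 13.7
position: [0.4215, 0.1479, 0.1419]
tool_rot: [3.14, -0.001, 1.5]
force: [2.2, 0.8, -0.5]
grip_width: 0.066
finger_force: 0.0
```

Request:
carry_out(
  rows=[
    [[-0.038,0.004,0,0],[-0.076,0.008,0,0],[-0.114,0.012,0,0],[-0.152,0.017,0,0],[-0.19,0.021,0,0],[-0.225,0.025,0,0],[-0.248,0.028,0,0],[-0.254,0.028,0.01,0],[-0.254,0.028,0.03,0],[-0.254,0.028,0.045,0],[-0.254,0.028,0.058,0],[-0.254,0.028,0.058,0]],
  ],
)

```text
clock: 14.7
position: [0.4308, -0.1059, 0.082]
tool_rot: [-3.14, -0.0, 1.499]
force: [-0.2, -0.2, -0.3]
grip_width: 0.0662
finger_force: 0.0
```

Request:
carry_out(
  rows=[
    [[0,0,0,0],[0,0,0,0],[0,0,0,0],[0,0,0,0],[0,0,0,0],[0,0,0,0]],
  ],
  grip=0.03,
)

```text
clock: 15.2
position: [0.432, -0.106, 0.0841]
tool_rot: [3.14, -0.0, 1.5]
force: [-3.4, -1.0, 11.7]
grip_width: 0.0453
finger_force: 42.5
```

```bash
python3 - <<'E'
from h import *
w=crate(-.05,-.037);plan(w[0],w[1],.022)
E
```

```text
at [ 0.432  -0.106   0.0841] ya -4.1 -> shift mm [422.2 -54.9] 62.1 twist 0.0
```

Request:
carry_out(
  rows=[
    [[0,0,-0.025,0],[0.01,0,-0.05,0],[0.045,-0.005,-0.06,0],[0.083,-0.01,-0.06,0],[0.121,-0.015,-0.06,0],[0.159,-0.02,-0.06,0],[0.197,-0.025,-0.06,0],[0.235,-0.03,-0.06,0],[0.273,-0.035,-0.06,0],[0.311,-0.04,-0.06,0],[0.349,-0.045,-0.06,0],[0.387,-0.05,-0.06,0]],
  ],
)

```text
clock: 16.2
position: [0.4087, 0.2859, 0.1439]
tool_rot: [3.141, -0.001, 1.5]
force: [1.0, -0.5, -1.5]
grip_width: 0.0448
finger_force: 42.6
```

Request:
carry_out(
  rows=[
    [[0.025,-0.004,0,0],[0.035,-0.005,0.01,0],[0.035,-0.005,0.04,0],[0.035,-0.005,0.07,0],[0.035,-0.005,0.095,0],[0.035,-0.005,0.115,0],[0.035,-0.005,0.121,0],[0.035,-0.005,0.121,0]],
  ],
)

```text
clock: 16.87
position: [0.4068, 0.3182, 0.0215]
tool_rot: [-3.141, 0.001, 1.499]
force: [0.2, 0.0, -2.4]
grip_width: 0.0452
finger_force: 42.9
```

Request:
carry_out(
  rows=[
    [[0,0,0,0],[0,0,0,0],[0,0,-0.03,0],[0,0,-0.065,0],[0,0,-0.1,0],[0,0,-0.14,0],[0,0,-0.16,0]],
  ],
  grip=0.066,
)

```text
clock: 17.45
position: [0.4077, 0.3194, 0.187]
tool_rot: [3.139, -0.004, 1.499]
force: [0.0, 0.0, 1.0]
grip_width: 0.0659
finger_force: 0.0
```

```bash
python3 - <<'E'
from h import *
f=bot.grab_frame("top");save(f,"t4")
a=cv2.imread("pics/t4.png")[110:300,60:460]
cv2.imwrite("pics/t4c.png",cv2.resize(a,None,fx=2,fy=2,interpolation=cv2.INTER_CUBIC))
for b in blobs(f,.09,110,40): print(*b)
for n,z in [("tray",0),("brush_grip",.07),("brush",.005)]:
    print(n,[ray(f,d["position"],z).round(3) for d in bot.spot_point(f,n)])
# brush mask by colour
p=np.asarray(f["pixels"]).astype(int);m=(p[...,0]-p[...,2]>35);m[:,:330]=0;m[:200]=0;m[270:]=0;m[:,415:]=0
ys,xs=np.nonzero(m);P=np.array([ray(f,(x,y),.06)[:2] for x,y in zip(xs,ys)],np.float32)*1000;print(len(xs),cv2.minAreaRect(P))
print(bot.observe()["clock"]);plan(.46,-.363,.25,-14)
E
```

```text
[0.612 0.102] [0.091 0.108] [612. 104.] [36. 44.] 55 169
[ 0.603 -0.041] [ 0.093 -0.035] [604. -41.] [28. 46.] 74 140
[ 0.596 -0.12 ] [ 0.091 -0.115] [ 595. -119.] [45. 31.] 64 150
[0.542 0.041] [0.026 0.042] [541.  42.] [33. 42.] 46 170
[ 0.532 -0.04 ] [ 0.022 -0.04 ] [532. -40.] [33. 45.] 83 165
[ 0.529 -0.115] [ 0.025 -0.115] [ 530. -113.] [47. 27.] 46 136
tray []
brush_grip [array([ 0.469, -0.368,  0.07 ])]
brush [array([ 0.486, -0.366,  0.005])]
1190 ((462.25811767578125, -315.26898193359375), (191.74856567382812, 205.01400756835938), 89.36568450927734)
17.65
at [0.4067 0.3193 0.183 ] ya -4.1 -> shift mm [-676.8  101.5] -67.0 twist 9.9
```

View pics/t4c.png

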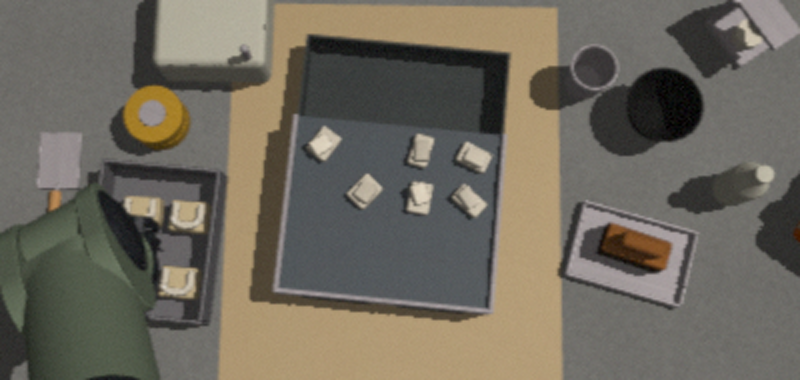

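Request:
carry_out(
  rows=[
    [[-0.038,0.006,-0.01,0],[-0.076,0.011,-0.02,0],[-0.114,0.017,-0.03,0],[-0.152,0.023,-0.03,0],[-0.19,0.029,-0.03,0],[-0.228,0.034,-0.03,0],[-0.266,0.04,-0.03,0],[-0.304,0.046,-0.03,0],[-0.342,0.051,-0.03,0],[-0.38,0.057,-0.03,0],[-0.418,0.063,-0.03,0],[-0.456,0.068,-0.03,0]],
  ],
)

```text
clock: 18.65
position: [0.4415, -0.1425, 0.2114]
tool_rot: [-3.141, -0.0, 1.5]
force: [0.9, 1.3, -0.7]
grip_width: 0.0661
finger_force: 0.0
```

Request:
carry_out(
  rows=[
    [[-0.038,0.006,0,2],[-0.076,0.011,0,4],[-0.114,0.017,0,6],[-0.152,0.023,0,8],[-0.185,0.03,0,10],[-0.205,0.034,0,12],[-0.205,0.034,0,12],[-0.205,0.034,0,12]],
  ],
)

```text
clock: 19.32
position: [0.4605, -0.3484, 0.2108]
tool_rot: [-3.139, 0.0, 1.288]
force: [-0.0, 0.1, -0.2]
grip_width: 0.0657
finger_force: 0.0
```

```bash
python3 - <<'E'
from h import *
f=bot.grab_frame("wrist");save(f,"w5")
for n,z in [("tray",0),("brush_grip",.07),("brush",.005)]:
    print(n,[(np.round(d["position"]),ray(f,d["position"],z).round(3),d["conf"]) for d in bot.spot_point(f,n)])
plan(.469,-.367,.2,-16)
E
```

```text
tray []
brush_grip [(array([270., 189.]), array([ 0.469, -0.365,  0.07 ]), 0.73)]
brush [(array([270., 175.]), array([ 0.47 , -0.369,  0.005]), 0.62)]
at [ 0.4615 -0.3465  0.2118] ya -16.0 -> shift mm [-17.6  12.8] 11.8 twist 0.0
```

View pics/w5.png

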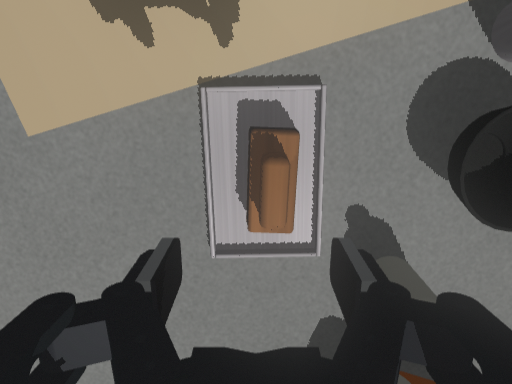

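```bash
python3 - <<'E'
from h import *
f=bot.grab_frame("wrist")
for n,p,z in [("gtop",(276,161),.087),("gbot",(275,227),.087),("g",(276,194),.087),("bl0",(251,130),.054),("bl1",(248,230),.054),("br0",(299,131),.054),("br1",(294,230),.054),("tl0",(202,88),.018),("tl1",(213,257),.018),("tr0",(325,87),.018),("tr1",(320,256),.018)]:
    print(n,ray(f,p,z)[:2].round(4))
a=ray(f,(273,130),.054)-ray(f,(271,230),.054);print("brush y angle",np.degrees(np.arctan2(a[1],a[0]))-90)
w=ray(f,(276,194),.087);plan(w[0],w[1],.062,-16)
E
```

```text
gtop [ 0.4814 -0.3365]
gbot [ 0.4658 -0.3911]
g [ 0.4742 -0.3631]
bl0 [ 0.4676 -0.311 ]
bl1 [ 0.4384 -0.401 ]
br0 [ 0.5077 -0.3234]
br1 [ 0.4805 -0.413 ]
tl0 [ 0.4324 -0.2642]
tl1 [ 0.3875 -0.4357]
tr0 [ 0.5445 -0.2954]
tr1 [ 0.5002 -0.4668]
brush y angle -16.339546378211168
at [ 0.4616 -0.3466  0.212 ] ya -16.0 -> shift mm [-12.4  16.7] 150.0 twist 0.0
```

Request:
carry_out(
  rows=[
    [[-0.012,0.017,0.02,1],[-0.012,0.017,0.05,1],[-0.012,0.017,0.08,1],[-0.012,0.017,0.11,1],[-0.012,0.017,0.135,1],[-0.012,0.017,0.149,1],[-0.012,0.017,0.149,1],[-0.012,0.017,0.149,1]],
  ],
)

```text
clock: 20.23
position: [0.4746, -0.3639, 0.0635]
tool_rot: [-3.141, 0.0, 1.273]
force: [-0.9, -0.6, 0.9]
grip_width: 0.0664
finger_force: 0.0
```

Request:
carry_out(
  rows=[
    [[0,0,0,0],[0,0,0,0],[0,0,0,0],[0,0,0,0],[0,0,0,0],[0,0,0,0],[0,0,0,0],[0,0,0,0]],
  ],
  grip=0.005,
  grip_force=90,
)

```text
clock: 20.9
position: [0.4749, -0.3641, 0.0641]
tool_rot: [3.14, 0.0, 1.273]
force: [-1.5, 2.5, 11.3]
grip_width: 0.022
finger_force: 87.7
```

```bash
python3 - <<'E'
from h import *
plan(.474,-.363,.062,-17)
w=toworld((-.07,-.108));print(w);plan(w[0],w[1],.18,-4.1)
E
```

```text
at [ 0.4749 -0.3641  0.0641] ya -17.1 -> shift mm [ 0.8 -1.2] 2.1 twist -0.1
[ 0.43541208 -0.10168454]
at [ 0.4749 -0.3641  0.0641] ya -17.1 -> shift mm [ 239.2 -114.8] -115.9 twist -13.0
```

Request:
carry_out(
  rows=[
    [[0,0,-0.03,0],[0,0,-0.06,0],[0,0,-0.09,0],[0.02,-0.01,-0.11,-1],[0.05,-0.025,-0.116,-3],[0.085,-0.042,-0.116,-5],[0.12,-0.058,-0.116,-7],[0.155,-0.075,-0.116,-9],[0.19,-0.092,-0.116,-11],[0.22,-0.107,-0.116,-13],[0.239,-0.115,-0.116,-13],[0.239,-0.115,-0.116,-13]],
  ],
)

```text
clock: 21.9
position: [0.4343, -0.0975, 0.1793]
tool_rot: [-3.141, -0.002, 1.505]
force: [1.3, 0.1, -2.7]
grip_width: 0.0222
finger_force: 89.2
```

```bash
python3 - <<'E'
from h import *
f=bot.grab_frame("top");g=bot.grab_frame("wrist");save(g,"w6")
for b in blobs(f,.083,110,40): print(*b)
w=toworld((-.045,-.095));plan(w[0],w[1],.131,-4.1)
print(bot.observe()["grip_width"],bot.observe()["finger_force"])
E
```

```text
[0.613 0.103] [0.092 0.109] [613. 103.] [37. 44.] 51 174
[ 0.604 -0.041] [ 0.094 -0.036] [605. -41.] [29. 48.] 74 152
[ 0.597 -0.121] [ 0.093 -0.116] [ 596. -121.] [46. 31.] 64 158
[0.543 0.041] [0.027 0.042] [542.  41.] [36. 44.] 46 182
[ 0.534 -0.04 ] [ 0.024 -0.04 ] [534. -40.] [33. 46.] 81 170
[ 0.488 -0.081] [-0.019 -0.083] [485. -81.] [26. 58.] 66 139
at [ 0.4349 -0.1011  0.1795] ya -4.0 -> shift mm [12.3 25.6] 48.5 twist 0.1
0.022182233095963386 89.21654105186462
```

View pics/w6.png

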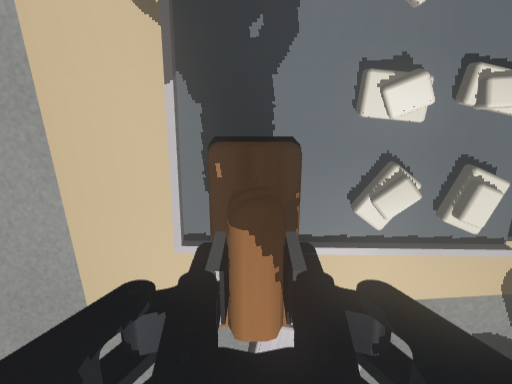

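Wrist view: the brush is held squarely (back at px ≈ (255,190)), with two scraps of the right lane ahead at (388,195) and (475,200). Lowering and sweeping that lane.

Request:
carry_out(
  rows=[
    [[0.012,0.013,0.01,0],[0.012,0.026,0.025,0],[0.012,0.026,0.037,0],[0.012,0.026,0.045,0],[0.012,0.026,0.048,0],[0.012,0.026,0.048,0],[0.012,0.026,0.048,0]],
  ],
)

```text
clock: 22.58
position: [0.4614, -0.0921, 0.1315]
tool_rot: [3.141, 0.0, 1.498]
force: [-0.6, 0.4, -1.4]
grip_width: 0.0226
finger_force: 89.3
```

Request:
carry_out(
  rows=[
    [[0,0.013,0,0],[0,0.026,0,0],[0,0.039,0,0],[0,0.052,0,0],[0,0.065,0,0],[0,0.078,0,0],[0,0.091,0,0],[0,0.104,0,0],[0,0.117,0,0],[0,0.13,0,0],[0,0.143,0,0],[0,0.156,0,0]],
  ],
)

```text
clock: 23.58
position: [0.6178, -0.1029, 0.132]
tool_rot: [3.141, 0.0, 1.499]
force: [-0.2, -0.4, -1.1]
grip_width: 0.0223
finger_force: 89.4
```

```bash
python3 - <<'E'
from h import *
print(tobed(bot.observe()["position"]))
w=toworld((.13,-.095));plan(w[0],w[1],.131,-4.1)
E
```

```text
[ 0.11200633 -0.09607568]
at [ 0.6178 -0.1029  0.132 ] ya -4.1 -> shift mm [ 1.1 18. ] 1.0 twist 0.0
```

Request:
carry_out(
  rows=[
    [[0,0.01,0,0],[0,0.02,0,0],[0,0.024,0,0],[0,0.024,0,0],[0,0.02,-0.03,0],[0.01,0,-0.055,0],[0.02,-0.03,-0.055,0],[0.035,-0.065,-0.055,0],[0.045,-0.1,-0.055,0],[0.055,-0.135,-0.055,0],[0.055,-0.157,-0.04,0],[0.055,-0.157,-0.02,0]],
  ],
)

```text
clock: 24.58
position: [0.4605, -0.0357, 0.1522]
tool_rot: [3.141, -0.002, 1.5]
force: [2.2, -0.7, -0.2]
grip_width: 0.0225
finger_force: 89.4
```

```bash
python3 - <<'E'
from h import *
f=bot.grab_frame("top");save(f,"t7")
for b in blobs(f,.083,110,40): print(*b)
w=toworld((-.045,-.04));plan(w[0],w[1],.131,-4.1)
a=cv2.imread("pics/t7.png")[110:300,60:460]
cv2.imwrite("pics/t7c.png",cv2.resize(a,None,fx=2,fy=2,interpolation=cv2.INTER_CUBIC))
E
```

```text
[ 0.679 -0.118] [ 0.175 -0.106] [ 679. -118.] [44. 31.] 84 152
[ 0.642 -0.106] [ 0.136 -0.097] [ 642. -103.] [46. 20.] 86 94
[0.613 0.103] [0.092 0.109] [613. 103.] [37. 44.] 51 173
[ 0.613 -0.042] [ 0.103 -0.036] [614. -44.] [39. 27.] 1 113
[0.543 0.047] [0.027 0.048] [542.  42.] [34. 42.] 46 127
[0.517 0.017] [0.003 0.017] [514.  16.] [24. 44.] 71 80
[ 0.472 -0.112] [-0.033 -0.115] [ 472. -109.] [25. 47.] 74 95
at [ 0.4612 -0.0356  0.1488] ya -4.0 -> shift mm [0.3 4. ] 17.8 twist 0.1
```

View pics/t7c.png

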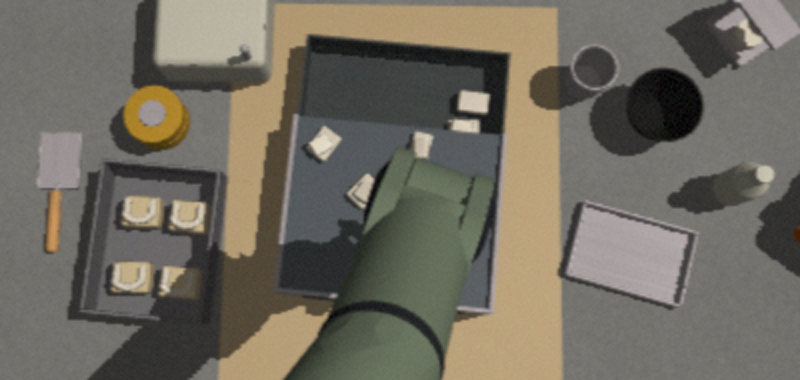

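Top view: both right-lane scraps are in the pan (crop (473,101) and (464,125)), and all four casts are in the crate. Next, the centre lane.

Request:
carry_out(
  rows=[
    [[0,0.004,0.009,0],[0,0.004,0.017,0],[0,0.004,0.018,0],[0,0.004,0.018,0]],
  ],
)

```text
clock: 24.97
position: [0.4686, -0.0373, 0.1328]
tool_rot: [-3.141, 0.0, 1.499]
force: [-0.1, -0.3, -1.6]
grip_width: 0.0224
finger_force: 89.2
```

Request:
carry_out(
  rows=[
    [[0,0.013,0,0],[0,0.026,0,0],[0,0.039,0,0],[0,0.052,0,0],[0,0.065,0,0],[0,0.078,0,0],[0,0.091,0,0],[0,0.104,0,0],[0,0.117,0,0],[0,0.13,0,0],[0,0.143,0,0],[0,0.156,0,0]],
  ],
)

```text
clock: 25.97
position: [0.6249, -0.0483, 0.1335]
tool_rot: [3.141, 0.0, 1.499]
force: [-0.6, 1.3, -1.8]
grip_width: 0.0222
finger_force: 89.4
```

Request:
carry_out(
  rows=[
    [[0,0.01,0,0],[0,0.02,0,0],[0,0.024,0,0],[0,0.024,0,0],[0,0.02,-0.03,0],[0.01,0,-0.055,0],[0.03,-0.03,-0.055,0],[0.05,-0.065,-0.055,0],[0.07,-0.1,-0.055,0],[0.085,-0.135,-0.055,0],[0.085,-0.157,-0.04,0],[0.085,-0.157,-0.02,0]],
  ],
)

```text
clock: 26.97
position: [0.4697, 0.0494, 0.154]
tool_rot: [-3.141, -0.002, 1.502]
force: [1.8, 0.3, -0.9]
grip_width: 0.022
finger_force: 89.4
```

```bash
python3 - <<'E'
from h import *
f=bot.grab_frame("top");save(f,"t8")
for b in blobs(f,.083,110,40): print(*b)
w=toworld((-.045,.045));plan(w[0],w[1],.131,-4.1)
E
```

```text
[ 0.71  -0.044] [ 0.2   -0.031] [711. -45.] [30. 43.] 47 126
[ 0.679 -0.118] [ 0.175 -0.106] [ 679. -118.] [44. 31.] 84 152
[ 0.674 -0.004] [0.161 0.006] [674.  -5.] [31. 45.] 7 154
[ 0.641 -0.106] [ 0.136 -0.098] [ 641. -103.] [18. 45.] 1 95
[0.619 0.1  ] [0.099 0.107] [617. 101.] [36. 33.] 55 118
[0.484 0.009] [-0.03   0.006] [483.   8.] [32. 14.] 19 43
at [0.4702 0.049  0.1506] ya -3.9 -> shift mm [0.2 1.1] 19.6 twist 0.2
```

Request:
carry_out(
  rows=[
    [[0,0,0.01,0],[0,0,0.019,0],[0,0,0.02,0],[0,0,0.02,0]],
  ],
)

```text
clock: 27.35
position: [0.4737, 0.0474, 0.1328]
tool_rot: [-3.141, 0.001, 1.499]
force: [0.4, -0.2, -2.2]
grip_width: 0.0223
finger_force: 89.3
```

Request:
carry_out(
  rows=[
    [[0,0.013,0,0],[0,0.026,0,0],[0,0.039,0,0],[0,0.052,0,0],[0,0.065,0,0],[0,0.078,0,0],[0,0.091,0,0],[0,0.104,0,0],[0,0.117,0,0],[0,0.13,0,0],[0,0.143,0,0],[0,0.156,0,0]],
  ],
)

```text
clock: 28.35
position: [0.63, 0.0364, 0.1335]
tool_rot: [3.141, 0.0, 1.499]
force: [0.9, -0.2, -1.4]
grip_width: 0.0224
finger_force: 89.4
```

Request:
carry_out(
  rows=[
    [[0,0.01,0,0],[0,0.02,0,0],[0,0.024,0,0],[0,0.024,0,0],[0,0.02,-0.03,0],[0.01,0,-0.055,0],[0.02,-0.03,-0.055,0],[0.03,-0.065,-0.055,0],[0.04,-0.1,-0.055,0],[0.048,-0.135,-0.055,0],[0.048,-0.157,-0.04,0],[0.048,-0.157,-0.02,0]],
  ],
)

```text
clock: 29.35
position: [0.4721, 0.097, 0.154]
tool_rot: [-3.141, -0.002, 1.501]
force: [2.8, 0.7, -1.9]
grip_width: 0.0223
finger_force: 89.4
```

```bash
python3 - <<'E'
from h import *
f=bot.grab_frame("top");save(f,"t9")
for b in blobs(f,.083,110,40): print(*b)
w=toworld((-.045,.096));plan(w[0],w[1],.131,-4.1)
E
```

```text
[ 0.71  -0.044] [ 0.2   -0.031] [711. -45.] [30. 43.] 47 125
[ 0.68  -0.118] [ 0.175 -0.106] [ 680. -118.] [44. 31.] 84 150
[ 0.674 -0.004] [0.161 0.006] [675.  -5.] [32. 44.] 9 153
[0.661 0.065] [0.143 0.074] [661.  65.] [21. 42.] 1 90
[ 0.642 -0.106] [ 0.136 -0.098] [ 641. -103.] [18. 45.] 1 93
[0.618 0.104] [0.097 0.11 ] [616. 104.] [36. 40.] 60 146
at [0.4726 0.0967 0.1506] ya -4.0 -> shift mm [3.5 2.2] 19.6 twist 0.1
```

Request:
carry_out(
  rows=[
    [[0.002,0,0.01,0],[0.003,0,0.019,0],[0.003,0,0.02,0],[0.003,0,0.02,0]],
  ],
)

```text
clock: 29.73
position: [0.4764, 0.0985, 0.1328]
tool_rot: [-3.141, 0.001, 1.499]
force: [-0.5, -0.1, -2.1]
grip_width: 0.022
finger_force: 89.4
```

Request:
carry_out(
  rows=[
    [[0,0.013,0,0],[0,0.026,0,0],[0,0.039,0,0],[0,0.052,0,0],[0,0.065,0,0],[0,0.078,0,0],[0,0.091,0,0],[0,0.104,0,0],[0,0.117,0,0],[0,0.13,0,0],[0,0.143,0,0],[0,0.156,0,0]],
  ],
)

```text
clock: 30.73
position: [0.6327, 0.0873, 0.1335]
tool_rot: [3.141, 0.0, 1.499]
force: [0.3, 0.3, -2.8]
grip_width: 0.0217
finger_force: 89.4
```

Request:
carry_out(
  rows=[
    [[0,0.01,0,0],[0,0.02,0,0],[0,0.024,0,0],[0,0.024,0,0],[0,0.02,-0.03,0],[-0.01,0,-0.055,0],[-0.03,-0.03,-0.065,0],[-0.05,-0.065,-0.065,0],[-0.07,-0.1,-0.065,0],[-0.09,-0.135,-0.065,0],[-0.12,-0.157,-0.065,0],[-0.15,-0.157,-0.065,0]],
  ],
)

```text
clock: 31.73
position: [0.4597, -0.0506, 0.1982]
tool_rot: [-3.14, -0.002, 1.501]
force: [2.5, -0.3, -1.1]
grip_width: 0.0221
finger_force: 89.5
```

```bash
python3 - <<'E'
from h import *
f=bot.grab_frame("top");save(f,"t10")
for b in blobs(f,.03,110,40): print(*b)
a=cv2.imread("pics/t10.png")[110:300,60:460];a=cv2.resize(a,None,fx=2,fy=2,interpolation=cv2.INTER_CUBIC)
g=bot.grab_frame("side");save(g,"s10");b=cv2.imread("pics/s10.png")[150:260,180:330]
b=cv2.resize(b,(300,220),interpolation=cv2.INTER_CUBIC);a=np.vstack([a,np.zeros((220,800,3),np.uint8)]);a[380:,:300]=b
cv2.imwrite("pics/t10c.png",a)
plan(.474,-.363,.2,-17)
E
```

```text
[ 0.725 -0.046] [ 0.215 -0.032] [726. -47.] [33. 45.] 53 127
[0.714 0.084] [0.194 0.097] [714.  84.] [36. 44.] 53 159
[ 0.693 -0.122] [ 0.188 -0.11 ] [ 693. -122.] [46. 32.] 83 151
[ 0.688 -0.005] [0.175 0.007] [687.  -5.] [33. 46.] 7 154
[0.674 0.067] [0.156 0.078] [674.  68.] [22. 43.] 1 91
[ 0.653 -0.11 ] [ 0.148 -0.101] [ 653. -108.] [19. 46.] 1 94
[ 0.55  -0.098] [ 0.044 -0.096] [554. -99.] [101.  45.] 54 194
[ 0.52  -0.006] [ 0.008 -0.006] [520.  -7.] [27. 41.] 72 94
at [ 0.4628 -0.0544  0.1989] ya -4.4 -> shift mm [-306.9   34.6] -1.1 twist 12.6
```

View pics/t10c.png

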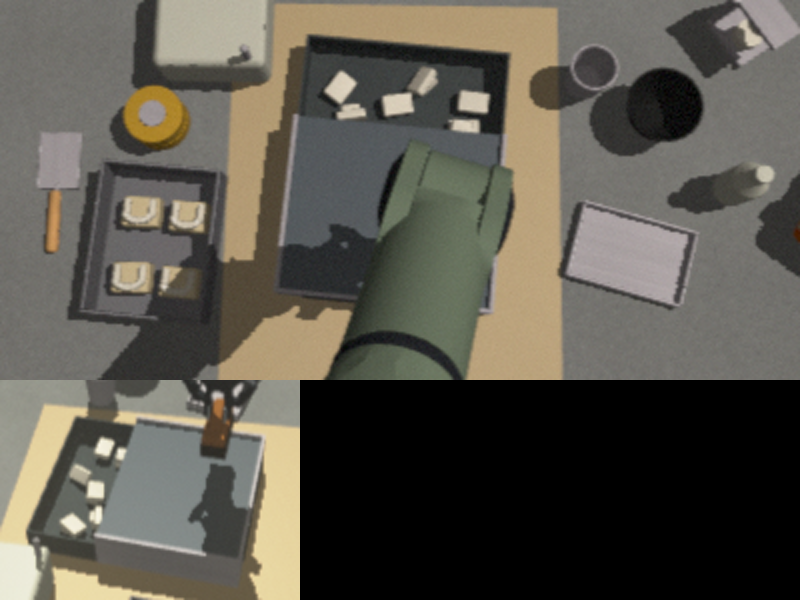

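All six scraps lie in the pan (crop (340,87),(350,112),(398,104),(423,80),(473,101),(464,125)), the deck is clear, and the casts are in the crate. Returning the brush.

Request:
carry_out(
  rows=[
    [[-0.03,0.003,0,1],[-0.065,0.006,0,2],[-0.1,0.01,0,4],[-0.135,0.013,0,6],[-0.17,0.016,0,8],[-0.205,0.02,0,9],[-0.24,0.023,0,10],[-0.27,0.026,0,11],[-0.295,0.029,0,11],[-0.309,0.03,0,11],[-0.309,0.03,0.02,11],[-0.309,0.03,0.04,11]],
  ],
)

```text
clock: 32.83
position: [0.4724, -0.362, 0.1582]
tool_rot: [3.14, 0.001, 1.306]
force: [0.5, 0.6, -2.6]
grip_width: 0.0224
finger_force: 89.6
```

```bash
python3 - <<'E'
from h import *
plan(.469,-.365,.0645,-15)
E
```

```text
at [ 0.4724 -0.362   0.1582] ya -15.2 -> shift mm [-3.8 -2.5] 93.7 twist -0.2
```

Request:
carry_out(
  rows=[
    [[-0.003,-0.002,0.025,0],[-0.003,-0.002,0.05,0],[-0.003,-0.002,0.07,0],[-0.003,-0.002,0.083,0],[-0.003,-0.002,0.09,0],[-0.003,-0.002,0.093,0],[-0.003,-0.002,0.093,0],[-0.003,-0.002,0.093,0]],
  ],
)

```text
clock: 33.5
position: [0.4701, -0.3636, 0.066]
tool_rot: [3.14, 0.0, 1.308]
force: [0.6, -0.1, -1.5]
grip_width: 0.0223
finger_force: 89.5
```

Request:
carry_out(
  rows=[
    [[0,0,0,0],[0,0,0,0],[0,0,0,0],[0,0,0,0],[0,0,-0.02,0],[0,0,-0.05,0],[0,0,-0.085,0],[0,0,-0.12,0],[0,0,-0.14,0],[0,0,-0.14,0]],
  ],
  grip=0.066,
)

```text
clock: 34.33
position: [0.4709, -0.3647, 0.2096]
tool_rot: [3.136, 0.002, 1.307]
force: [-0.2, 0.4, -0.3]
grip_width: 0.0659
finger_force: 0.0
```

```bash
python3 - <<'E'
from h import *
f=bot.grab_frame("top");g=bot.grab_frame("wrist");save(f,"t11");save(g,"w11")
for b in blobs(f,.03,110,40): print(*b)
a=cv2.imread("pics/t11.png")[110:300,140:340];b=cv2.imread("pics/w11.png")
cv2.imwrite("pics/f11.png",np.hstack([cv2.resize(a,(400,380)),cv2.resize(b,(400,380))]))
E
```

```text
[ 0.725 -0.046] [ 0.215 -0.032] [725. -48.] [33. 46.] 59 131
[0.713 0.084] [0.194 0.098] [713.  84.] [36. 45.] 53 161
[ 0.693 -0.122] [ 0.188 -0.11 ] [ 693. -122.] [46. 33.] 82 153
[ 0.687 -0.005] [0.174 0.007] [687.  -5.] [33. 47.] 7 157
[0.673 0.067] [0.155 0.078] [674.  68.] [22. 43.] 1 94
[0.492 0.15 ] [-0.031  0.147] [510. 157.] [297. 117.] 19 377
[ 0.654 -0.11 ] [ 0.148 -0.101] [ 654. -107.] [46. 22.] 90 100
```

View pics/f11.png

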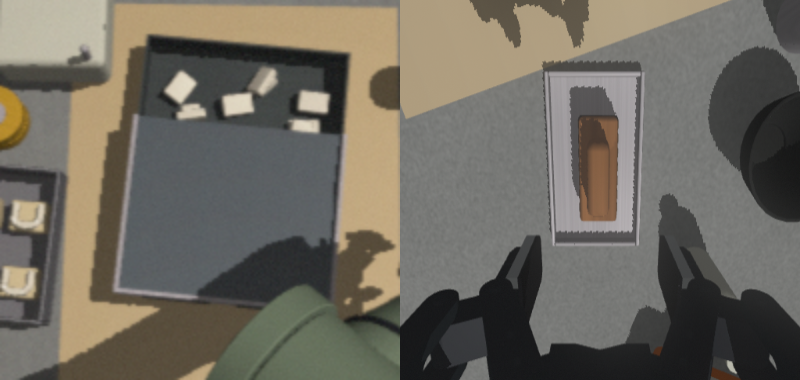

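The deck is empty, all six scraps are in the pan, the brush stands in the tray (right view, (598,165)), and the gripper is clear. Handing in.

```bash
python3 -c "
from workcell import bot
print(bot.job_done())"
```

```text
the job is handed in; nothing more can be done
None
```

I put all four casts in the reject crate, swept all six scraps into the catch pan, set the brush back in its tray and handed the job in at about 34 s; no verdict came back.

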